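Brace the fry-food grinder and press its head home

ROBOT

A 6-joint arm with a two-finger parallel gripper is mounted at the origin on the work surface. World frame = base frame: x ahead of the robot, y to its left, z up, the work surface at z = 0. Lengths are in m, angles in rad, forces in N, time in s.
With the tool pointing down it reaches from about 0.3 to 0.775 m from the base axis. Payload 14.6 kg.
Tool frame: the origin (TCP) lies midway between the tips of the shut fingers; the grasp point (between the pads) lies 19 mm behind it; z points along the fingers, y is the line along which they close (so a half turn about z gives the same grasp; the last joint's range is limited). The gripper opens to 94 mm and grips with 3 to 60 N. Pads are 16 mm wide; open, the fingers measure 119 mm over their backs; the gripper's body (75 mm by 177 mm) begins 78 mm behind the grasp point.
Start: joints at [-1.214, 0.3, 1.521, -0, 1.321, -0.067], TCP at [0.226, -0.501, 0.205] pointing down, gripper open.
Joint ranges: [-3.03, 3.03], [-0.79, 2.21], [0.23, 2.52], [-1.04, 4.18], [0, 3.07], [-2.55, 2.55]. Speed limits (rad/s): [2.22, 2.22, 2.57, 3.14, 3.14, 3.14].

INTERFACE

Orientations are given as [roll, pitch, yaw] about the fixed x, y, z axes, in that order (R = Rz(yaw) Ry(pitch) Rx(roll)).
In Python, from station import telemetry, optics, ctrl gives the robot as it stands.
- The arm moves only by the tool carry_out, never from a script. Its argument "plan" is a list that holds one entry, the list of rows, each a list of 7 numbers: the shift along the tool's x, y, z in mm, then the turn, a rotation vector about the tool's x, y, z in rad, then the finger opening in mm, from 0 to 94. A call has 1 to 20 rows; each row shifts and turns the commanded pose from where the row before left it, along the tool's axes as they then stand; what a row does not reach is not made up. A row lasts 1/12 s, in which the tool goes at most 41.7 mm and 7.16 degrees, less where a joint would pass 70% of its speed; a pose out of reach is approached as far as the arm can. A call with a gripper value outside its range is refused whole. The fingers move at their own pace and stop on an object; "squeeze" is the grip in N (left out, the last holds). Time passes only in rows, so rows that do not move let the fingers close. It gives the time, the measured TCP pose, the force, the opening and the grip force at its end, in the units of the state.
- telemetry.get_obs(): the state, without advancing time (a new reading comes with each control period).
- optics.camera(name): name is "scene" or "top" or "wrist"; returns a dict with "pixels" (420x560x3 uint8, red, green, blue), "intrinsics" (3x3 intrinsics, pixels), "origin" and "rotation" of the camera in the world. Camera axes: x right, y down, z forward; pixel columns grow to the right and rows downward; lengths in m; the calibration is good to about 2 mm. A picture is of the moment at which its call begins. There is no depth.
- ctrl.hand_in(): hands the job in; it is judged then, once.
The state is a dict: "time_s": time; "qpos": joint angles; "joint_vel": joint speeds; "tau": joint torques, N m; "ee_pos": TCP position; "eef_rot": TCP orientation; "force": force on the tool from outside, world axes, zero at the start; "moment": the same for the moment, N m; "grip_width": finger opening in m; "grip_force": force on a finger pad.
Only numpy, scipy, OpenCV 4.12 (cv2) and the standard library are available. Lean on these libraries where they do the work, as an engineer would, in place of code of your own. Each camera call takes 0.05 s, during which the arm holds its last target. There are 200 camera calls.

TASK

First push the white grinder base across the counter until it sits square and flush in the corner of the wooden fence. Then take the grinding head by its grip bar out of the stand in the middle of the lazy susan, turn it until its cross-shaped stem meshes with the cross slot of the grinder's socket, and slide it fully home against the spring so that its shoulder sits flat on the base. Finish while still gripping the head and pressing it down (the spring lifts it if you let go), with the base still in its corner and the other things left where they are.

Things in the scene. Friction and masses are not known exactly. Their poses are not given: they have to be found in the camera images.
- fence: L-shaped wooden fence fixed to the counter, strips 36 mm high, 16 mm thick. Origin: inner corner at counter level. The grinder belongs in its quadrant x<0, y<0: one strip's inner face is the plane x=0 (from y=-180 to 16 mm), the other's the plane y=0 (from x=-180 mm to 0). Fence x points away from the robot within 0.25 rad.
- grinder: Grinder motor base: loose white box 110 (x) by 100 (y) by 60 mm high, about 0.7 kg, slides with 4 to 9 N. Origin: centre of underside, z up. Starts 15 to 75 mm short of both strips, up to 0.3 rad askew; its +x side belongs against the fence's x=0 face, its +y side against y=0. In its top centre a round hole 41 mm wide, 6 mm deep; under it the aluminium drive rotor with a cross slot.
- grinder_corner (a point): The +x +y bottom corner of the grinder base, at (55, 50, 0) mm in its frame; it meets the fence's origin when the base is flush.
- socket (a point): Socket centre in the plane of the base's top face, 60 mm above the counter, turning with the rotor: x and y along the arms of the cross slot, z up. Slots 12 mm wide, mouth 6 mm below this point, 30 mm deep. The rotor stands within 0.75 rad of the base's x, held by light friction (0.03 Nm); the cross takes the stem in every quarter turn.
- plunger_top (a point): Top of the 10 mm steel spring plunger in the centre of the cross, 18 mm below the base's top face; it yields downward from 3 N and pushes up with 6 N when the head is home.
- head: Grinding head, 0.16 kg. Origin: on its axis in the plane of the shoulder's underside, z up; meets socket when home. Below: stem 30 mm long, two crossed blades 36 mm long, 9 mm thick along x and y, wedge-shaped lower edges. Above: shoulder disc 54 mm wide to 6 mm, cup 50 mm wide to 32 mm, grip bar. Starts upright in its stand, any yaw, shoulder on the rim, 68 mm above the counter.
- head_grip (a point): Middle of the head's grip bar, 49 mm above the head's origin, axes as the head: bar 44 mm long (x), 16 mm thick (y), from 17 mm below to 17 mm above this point.
- turntable: Round wooden lazy susan, 330 mm diameter, top 30 mm above the counter, stiff to turn (0.35 Nm). Origin: its centre at counter level. A white open tube in its centre is the head's stand: 58 mm outside, 46 mm inside diameter, 38 mm high above the top.
- tub: Bystander on the lazy susan: green pellet tub, 62 mm diameter, 94 mm high, origin under its centre.
- dish: Bystander on the lazy susan: white ceramic feeding dish, 84 mm diameter, 26 mm high, origin under its centre.
- cup: Bystander on the lazy susan: clear breeder cup, 68 mm diameter, 60 mm high, origin under its centre.
- valve: Bystander on the lazy susan: small grey check valve, 46 mm long, 18 mm thick, origin under its centre.
- magnet: Bystander on the lazy susan: teal algae magnet, 60 by 32 mm, 34 mm high, origin under its centre.
- conditioner: Bystander on the counter: amber bottle, 44 mm diameter, 110 mm high, origin under its centre.
- scraper: Bystander lying on the counter: spatula-shaped glass scraper, 200 mm long, origin under its middle.

How it is judged:
On the way:
1. the grinder base is square and flush in the fence corner, the head not yet brought to it (x of grinder_corner in the frame of fence above -0.003 m and y of grinder_corner in the frame of fence above -0.003 m and angle between the x axis of grinder and the x axis of fence, either way round below 0.03 rad and angle between grinder's own z axis and vertical below 0.03 rad and horizontal distance between head and socket above 0.1 m and linear speed of grinder below 0.01 m/s), for 0.2 s.
At the end, for the whole second after the job is handed in: The base's corner is within 4 mm of both fence faces and square within 0.035 rad; the head is upright (0.06 rad), within 3 mm of the socket's axis and its shoulder within 2 mm of the base's top; the fingers still hold it and it presses on the base with over 3 N; all at rest (x of grinder_corner in the frame of fence above -0.004 m and y of grinder_corner in the frame of fence above -0.004 m and angle between the x axis of grinder and the x axis of fence, either way round below 0.035 rad and angle between grinder's own z axis and vertical below 0.03 rad and z of head in the frame of socket below 0.002 m and horizontal distance between head and socket below 0.003 m and angle between head's own z axis and vertical below 0.06 rad and contact force between grinder and head above 3 N and contact force between the fingers and head above 2 N and linear speed of head below 0.02 m/s); the arm keeps its last pose, push and grip.
It fails at once if a bystander is shoved more than 40 mm (distance of any of tub, dish, cup, valve, magnet, conditioner, scraper from where it was at the start of the episode above 0.04 m).
It fails at once if an upright bystander is knocked over (angle between any of tub, dish, cup, conditioner's own z axis and vertical above 0.7 rad).
It also fails if it takes over 72 s, if anything falls off the work surface, if the arm or the gripper's body presses on something with over 40 N, if the wrist force passes 120 N, or if a joint passes its speed limit or range.

## Working session

There is one attempt and no reset: what is moved stays moved. The work goes in short steps, Python scripts to look and compute and a tool call to move; the robot and the scene stay as the last step left them, time stands still between calls to the robot, and variables do not carry over. Pictures are saved under pics/ and viewed, at most 10 in all, crops included, and the job is handed in when it is done.

Besides the shell and the picture viewer there is one more tool, called after "Emit:" as name(argument=value, ...), one argument or row to a line, values as JSON. carry_out: Moves the arm, as the interface text tells. Its arguments: {"type":"object","properties":{"plan":{"type":"array","items":{"type":"array","items":{"type":"array","items":{"type":"number"}}}},"squeeze":{"type":"number"}},"required":["plan"]}

```bash
mkdir -p pics && cat > h.py <<'E'
import numpy as np, cv2
from station import telemetry, optics, ctrl
def snap(n,f):
    c=optics.camera(n); cv2.imwrite('pics/'+f+'.png',c['pixels'][:,:,::-1]); np.savez('pics/'+f+'.npz',**c); return c
def load(f): return dict(np.load('pics/'+f+'.npz'))
def cast(c,uv,z):
    uv=np.atleast_2d(np.asarray(uv,float)); d=np.c_[uv,np.ones(len(uv))]@np.linalg.inv(c['intrinsics']).T@np.array(c['rotation']).T
    o=np.array(c['origin']); return o+d*((z-o[2])/d[:,2:3])
def proj(c,p):
    q=(np.atleast_2d(p)-c['origin'])@np.array(c['rotation'])@np.array(c['intrinsics']).T; return q[:,:2]/q[:,2:]
E
python3 - <<'E'
from h import *
for n in('scene','top','wrist'):
    c=snap(n,n+'0'); print(n,c['origin'],np.round(c['rotation'],2).tolist(),c['intrinsics'][0][0])
print(telemetry.get_obs())
E
```

```text
scene [0.92681699 0.54333793 0.9555395 ] [-2.5, -0.01, 2.55] 424.9170843828388
top [0.39322777 0.02849163 1.40729194] [-3.02, 0.0, -1.57] 500.2251176689771
wrist [ 0.28992899 -0.47340837  0.38505015] [2.9, -0.0, -1.15] 300.938093003067
{'time_s': 0.15, 'qpos': array([-1.21356306e+00,  3.00314629e-01,  1.52144689e+00,  1.64995074e-05,
        1.32066856e+00, -6.66117206e-02]), 'joint_vel': array([ 0.00048055, -0.00186647, -0.0015379 ,  0.00161045, -0.00044941,
       -0.00282332]), 'tau': array([ 7.95391479e-04, -5.31959474e+01, -3.52814698e+01,  7.08239665e-02,
        2.36409745e-02, -9.02791407e-05]), 'ee_pos': array([ 0.22612444, -0.50115147,  0.20502892]), 'eef_rot': array([-3.14075814e+00, -7.16887492e-05,  4.23840862e-01]), 'force': array([-1.09341762,  0.04376615, -1.05330689]), 'moment': array([-0.02971675,  0.00633323, -0.00715981]), 'grip_force': 0.0, 'grip_width': 0.09423240219915179}
```

View pics/top0.png

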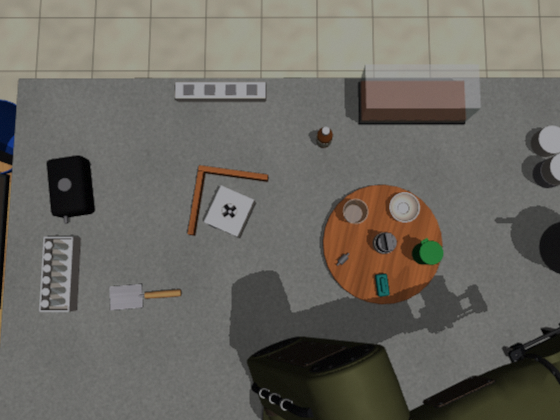

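View pics/scene0.png

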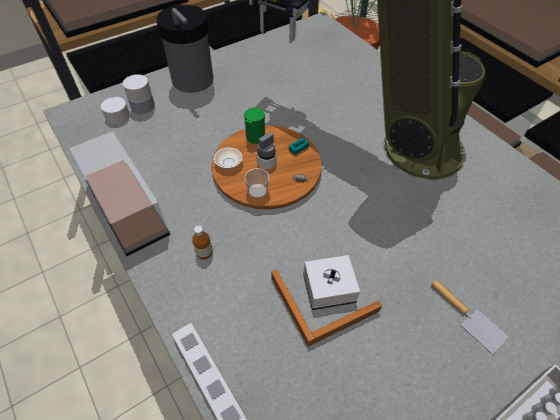

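The top view shows the fence corner near (203,172), the white base at (230,211) inside it, and the lazy susan at (383,243) with the head's bar in the middle. The scene view confirms this, with the amber bottle well clear. The camera rotations are rpy.

```bash
cat >> h.py <<'E'
from scipy.spatial.transform import Rotation as Rn
def fixc(c):
    c=dict(c)
    if np.shape(c['rotation'])==(3,): c['rotation']=Rn.from_euler('xyz',c['rotation']).as_matrix()
    return c
_s,_l=snap,load
def snap(n,f): return fixc(_s(n,f))
def load(f): return fixc(_l(f))
def grinder(c,box=None):
    hsv=cv2.cvtColor(c['pixels'],cv2.COLOR_RGB2HSV); m=((hsv[...,1]<40)&(hsv[...,2]>165)).astype(np.uint8)
    if box: k=np.zeros_like(m); x0,y0,x1,y1=box; k[y0:y1,x0:x1]=1; m*=k
    cs,_=cv2.findContours(m,cv2.RETR_EXTERNAL,cv2.CHAIN_APPROX_NONE); q=cv2.convexHull(max(cs,key=cv2.contourArea))
    return q[:,0]
def rect(P):
    return cv2.minAreaRect((P[:,:2]*1000).astype(np.float32))
E
python3 - <<'E'
from h import *
c=load('top0'); print(proj(c,[[.226,-.501,.205],[0.5,0,0]]))
print('grinder',rect(cast(c,grinder(c,(180,150,280,260)),.06)))
hsv=cv2.cvtColor(c['pixels'],cv2.COLOR_RGB2HSV)
px=c['pixels'].astype(int)
w=((hsv[...,0]<15)&(hsv[...,1]>120)&(hsv[...,2]>70)).astype(np.uint8); w[:,290:]=0;w[:150]=0;w[250:]=0;w[:,:180]=0
ys,xs=np.nonzero(w); P=cast(c,np.c_[xs,ys],.036)[:,:2]*1000
cs,_=cv2.findContours(w,cv2.RETR_EXTERNAL,cv2.CHAIN_APPROX_NONE); k=max(cs,key=cv2.contourArea)
# two strips by column/row
for nm,s in(('x=0',xs>212),('y=0',ys>186)):
    print(nm,cv2.minAreaRect(P[s].astype(np.float32)), P[s].mean(0))
print('pixels bounds',xs.min(),xs.max(),ys.min(),ys.max())
ct=((hsv[...,1]>100)&(hsv[...,0]<20)).astype(np.uint8); ct[:, :300]=0;ct[:170]=0;ct[310:]=0;
cs,_=cv2.findContours(ct,cv2.RETR_EXTERNAL,cv2.CHAIN_APPROX_NONE);k=max(cs,key=cv2.contourArea)[:,0]
e=cv2.minAreaRect((cast(c,k,.03)[:,:2]*1000).astype(np.float32)); print('table',e)
cc=np.vstack([c['pixels'][150:260,170:290],c['pixels'][190:300,325:445]])[:,:,::-1]
a=cv2.resize(c['pixels'][155:255,180:280],(400,400),interpolation=cv2.INTER_CUBIC);b=cv2.resize(c['pixels'][193:293,333:433],(400,400),interpolation=cv2.INTER_CUBIC)
cv2.imwrite('pics/crop1.png',np.hstack([a,b])[:,:,::-1])
E
```

```text
[[523.54323267 339.44681602]
 [307.50687366 229.53999745]]Traceback (most recent call last):
  File "<stdin>", line 3, in <module>
  File "h.py", line 22, in grinder
    cs,_=cv2.findContours(m,cv2.RETR_EXTERNAL,cv2.CHAIN_APPROX_NONE); q=cv2.convexHull(max(cs,key=cv2.contourArea))
                                                                                       ~~~^^^^^^^^^^^^^^^^^^^^^^^^
ValueError: max() iterable argument is empty
```

```bash
python3 - <<'E'
from h import *
c=load('top0'); hsv=cv2.cvtColor(c['pixels'],cv2.COLOR_RGB2HSV)
print(hsv[200,225],hsv[222,240],hsv[240,270],hsv[215,195],hsv[174,240],hsv[168,200],hsv[270,350])
E
sed -i 's/hsv\[...,2\]>165/hsv[...,2]>VT/; s/^import numpy/VT=135\nimport numpy/' h.py
cat > m1.py <<'E'
from h import *
c=load('top0')
q=grinder(c,(180,150,280,260));print('grinder',rect(cast(c,q,.06)),q.min(0),q.max(0))
hsv=cv2.cvtColor(c['pixels'],cv2.COLOR_RGB2HSV)
w=((hsv[...,0]<15)&(hsv[...,1]>120)&(hsv[...,2]>60)).astype(np.uint8)
f=w.copy(); f[:,290:]=0;f[:150]=0;f[250:]=0;f[:,:180]=0
ys,xs=np.nonzero(f); P=cast(c,np.c_[xs,ys],.036)[:,:2]*1000
for nm,s in(('x=0',xs>212),('y=0',ys>186)): print(nm,cv2.minAreaRect(P[s].astype(np.float32)))
print('bounds',xs.min(),xs.max(),ys.min(),ys.max())
w[:, :300]=0;w[:170]=0;w[310:]=0
cs,_=cv2.findContours(w,cv2.RETR_EXTERNAL,cv2.CHAIN_APPROX_NONE);k=max(cs,key=cv2.contourArea)[:,0]
print('table',cv2.minEnclosingCircle((cast(c,k,.03)[:,:2]*1000).astype(np.float32)))
a,b=[cv2.resize(c['pixels'][y:y+100,x:x+100],(400,400),interpolation=cv2.INTER_CUBIC) for x,y in((180,155),(333,193))]
cv2.imwrite('pics/crop1.png',np.hstack([a,b])[:,:,::-1])
E
python3 m1.py
```

```text
[128   6 160] [120   5 160] [ 30   5 108] [ 11 173 112] [ 11 169 142] [ 11 171 145] [ 12 172 147]
grinder ((547.8741455078125, 214.7493896484375), (98.2897720336914, 109.75908660888672), 66.31075286865234) [204 186] [252 235]
x=0 ((654.1202392578125, 188.47314453125), (154.16729736328125, 16.01775550842285), 82.05098724365234)
y=0 ((551.09228515625, 314.4610290527344), (16.41728401184082, 132.73025512695312), 81.88854217529297)
bounds 188 267 166 234
table ((460.2755126953125, -204.2366943359375), 163.724853515625)
```

View pics/crop1.png

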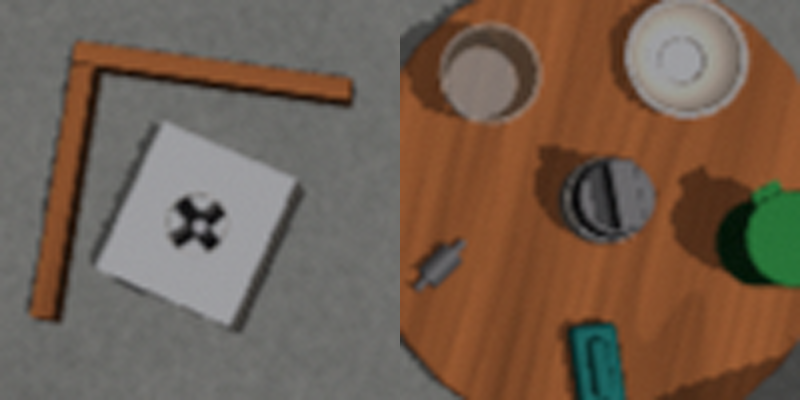

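The crop shows the base askew inside the fence, with the dark cross slot at its centre (crop 197,222). The head's bar is seen at crop (600,200), with the dish, tub, cup, valve and magnet around it.

Fence yaw is about -0.14 and its origin about (660, 291). I'll turn the tool to the fence axes and go behind the base's -x face.

Emit:
carry_out(
  plan=[
    [[0,0,0,0,0,0.113,60],[0,0,0,0,0,0.113,60],[0,0,0,0,0,0.113,60],[0,0,0,0,0,0.113,60],[0,0,0,0,0,0.113,60],[5,-29,0,0,0,0,60],[5,-29,0,0,0,0,60],[5,-29,0,0,0,0,60],[5,-29,0,0,0,0,60],[5,-29,0,0,0,0,60],[5,-29,0,0,0,0,60],[5,-29,0,0,0,0,60],[5,-29,0,0,0,0,60],[5,-29,0,0,0,0,60],[5,-29,0,0,0,0,60],[5,-29,0,0,0,0,60],[5,-29,0,0,0,0,60],[5,-29,0,0,0,0,60],[5,-29,0,0,0,0,60],[5,-29,0,0,0,0,60]],
  ],
)

```text
time_s: 1.82
ee_pos: [0.3617, -0.0798, 0.2055]
eef_rot: [3.142, -0.0, -0.141]
force: [1.0, -0.4, -0.1]
grip_width: 0.0599
grip_force: 0.0
```

Emit:
carry_out(
  plan=[
    [[5,-29,0,0,0,0,60],[5,-29,0,0,0,0,60],[5,-29,0,0,0,0,60],[5,-29,0,0,0,0,60],[5,-29,0,0,0,0,60],[5,-29,0,0,0,0,60],[5,-29,0,0,0,0,60],[5,-29,0,0,0,0,60],[5,-29,0,0,0,0,60],[5,-29,0,0,0,0,60],[5,-29,0,0,0,0,60],[0,0,0,0,0,0,60]],
  ],
)

```text
time_s: 2.82
ee_pos: [0.4614, 0.2303, 0.2048]
eef_rot: [-3.141, 0.001, -0.139]
force: [-0.6, -0.2, -0.3]
grip_width: 0.0594
grip_force: 0.0
```

Emit:
carry_out(
  plan=[
    [[0,0,27,0,0,0,60],[0,0,27,0,0,0,60],[0,0,27,0,0,0,60],[0,0,27,0,0,0,60],[0,0,27,0,0,0,60],[0,0,27,0,0,0,60],[0,0,25,0,0,0,60],[0,0,0,0,0,0,60],[4,0,0,0,0,0,60],[4,0,0,0,0,0,60],[4,0,0,0,0,0,60],[4,0,0,0,0,0,60],[4,0,0,0,0,0,60]],
  ],
)

```text
time_s: 3.9
ee_pos: [0.4805, 0.2239, 0.0197]
eef_rot: [3.141, 0.002, -0.142]
force: [-10.8, -2.7, 8.7]
grip_width: 0.06
grip_force: 5.5
```

Emit:
carry_out(
  plan=[
    [[4,0,0,0,0,0,60],[4,0,0,0,0,0,60],[4,0,0,0,0,0,60],[4,0,0,0,0,0,60],[4,0,0,0,0,0,60],[4,0,0,0,0,0,60],[4,0,0,0,0,0,60],[4,0,0,0,0,0,60],[3,0,0,0,0,0,60],[0,0,0,0,0,0,60]],
  ],
)

```text
time_s: 4.73
ee_pos: [0.5159, 0.2188, 0.0196]
eef_rot: [3.141, 0.0, -0.142]
force: [-3.8, -1.8, 1.6]
grip_width: 0.0601
grip_force: 1.6
```

```bash
cat >> h.py <<'E'
NF=np.array([.9903,-.139]); MF=np.array([.139,.9903]); OF=np.array([660.2,291.0])
def fen(p): d=np.asarray(p)[...,:2]-OF; return np.stack([d@NF,d@MF],-1)
def state():
    o=telemetry.get_obs(); print('t',o['time_s'],'tcp',np.round(o['ee_pos']*1000,1),'fence',np.round(fen(o['ee_pos'][:2]*1000),1),'yaw',round(o['eef_rot'][2],3),'F',np.round(o['force'],1))
E
python3 - <<'E'
from h import *
state(); c=snap('top','top1')
q=grinder(c,(180,150,290,280)); r=rect(cast(c,q,.06)); print(r,fen(np.array(r[0])))
cv2.imwrite('pics/v1.png',cv2.resize(c['pixels'][130:290,150:330],(720,640),interpolation=cv2.INTER_CUBIC)[:600,:,::-1])
E
```

```text
t 4.7333 tcp [515.9 218.8  19.6] fence [-132.9  -91.6] yaw -0.142 F [-3.8 -1.8  1.6]
((599.7097778320312, 220.478515625), (98.95458221435547, 74.81285858154297), 79.19376373291016) [-50.10098068 -78.24556686]
```

View pics/v1.png

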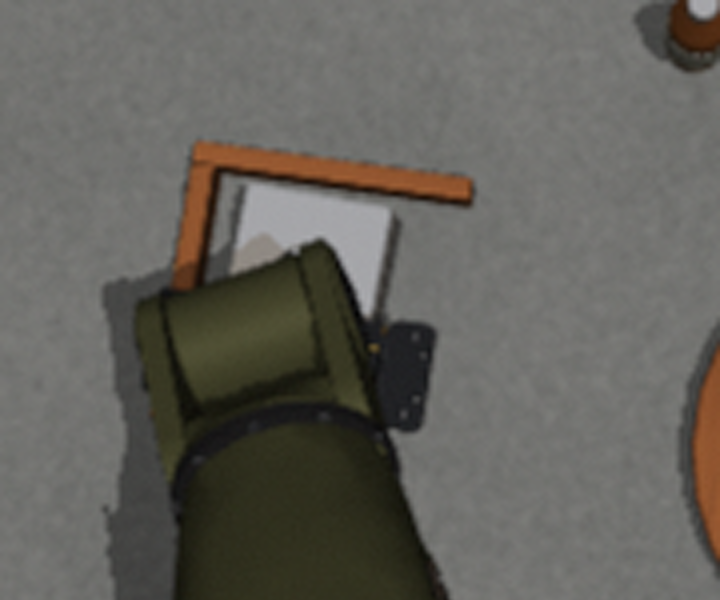

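The base is now nearly square. Its front edge is about 13 mm from the x strip, and its right end is about 28 mm from the y strip. I'll push on gently until the force rises.

Emit:
carry_out(
  plan=[
    [[3,0,0,0,0,0,60],[3,0,0,0,0,0,60],[2,0,0,0,0,0,60],[2,0,0,0,0,0,60],[1,0,0,0,0,0,60],[0,0,0,0,0,0,60]],
  ],
)

```text
time_s: 5.28
ee_pos: [0.5263, 0.2177, 0.0194]
eef_rot: [-3.141, 0.0, -0.141]
force: [-6.3, -0.2, 2.6]
grip_width: 0.0599
grip_force: 3.1
```

Emit:
carry_out(
  plan=[
    [[1,0,0,0,0,0,60],[1,0,0,0,0,0,60],[1,0,0,0,0,0,60],[0,0,0,0,0,0,60]],
  ],
)

```text
time_s: 5.62
ee_pos: [0.5292, 0.2174, 0.0194]
eef_rot: [-3.141, 0.001, -0.141]
force: [-6.4, -0.2, 2.5]
grip_width: 0.0601
grip_force: 3.3
```

Emit:
carry_out(
  plan=[
    [[1,0,0,0,0,0,60],[1,0,0,0,0,0,60],[0,0,0,0,0,0,60]],
  ],
)

```text
time_s: 5.87
ee_pos: [0.5312, 0.2171, 0.0194]
eef_rot: [-3.141, 0.001, -0.141]
force: [-6.9, 0.4, 3.6]
grip_width: 0.0601
grip_force: 3.3
```

Emit:
carry_out(
  plan=[
    [[1,0,0,0,0,0,60],[1,0,0,0,0,0,60],[0,0,0,0,0,0,60]],
  ],
)

```text
time_s: 6.12
ee_pos: [0.5327, 0.2169, 0.0194]
eef_rot: [-3.142, 0.002, -0.141]
force: [-10.7, 1.2, 6.1]
grip_width: 0.0602
grip_force: 5.6
```

Emit:
carry_out(
  plan=[
    [[1,0,0,0,0,0,60],[1,0,0,0,0,0,60],[0,0,0,0,0,0,60]],
  ],
)

```text
time_s: 6.37
ee_pos: [0.5327, 0.2168, 0.0194]
eef_rot: [3.141, 0.006, -0.14]
force: [-28.0, 0.9, 17.2]
grip_width: 0.0598
grip_force: 14.0
```

Emit:
carry_out(
  plan=[
    [[1,0,0,0,0,0,60],[1,0,0,0,0,0,60],[0,0,0,0,0,0,60]],
  ],
)

```text
time_s: 6.62
ee_pos: [0.5327, 0.2168, 0.0193]
eef_rot: [3.139, 0.01, -0.14]
force: [-44.7, 0.9, 27.7]
grip_width: 0.06
grip_force: 22.1
```

The base is flush on the x strip. Next I back off, turn 90°, and push along fence y.

Emit:
carry_out(
  plan=[
    [[-8,0,0,0,0,0,60],[-16,0,0,0,0,0,60],[-16,0,-25,0,0,0,60],[0,25,-25,0,0,0,60],[0,25,-25,0,0,0,60],[0,24,-25,0,0,0,60],[0,0,0,0,0,-0.1208,60],[0,0,0,0,0,-0.1208,60],[0,0,0,0,0,-0.1208,60],[0,0,0,0,0,-0.1208,60],[0,0,0,0,0,-0.1208,60],[0,0,0,0,0,-0.1208,60],[0,0,0,0,0,-0.1208,60],[0,0,0,0,0,-0.1208,60],[0,0,0,0,0,-0.1208,60],[0,0,0,0,0,-0.1208,60],[0,0,0,0,0,-0.1208,60],[0,0,0,0,0,-0.1208,60],[0,0,0,0,0,-0.1208,60],[0,0,0,0,0,0,60]],
  ],
)

```text
time_s: 8.28
ee_pos: [0.4878, 0.1484, 0.1195]
eef_rot: [3.14, -0.001, 1.435]
force: [0.0, -0.4, 0.2]
grip_width: 0.0599
grip_force: 0.0
```

```bash
python3 - <<'E'
from h import *
state()
c=snap('top','top2'); q=grinder(c,(180,150,290,280)); r=rect(cast(c,q,.06)); print(r,fen(np.array(r[0])))
E
```

```text
t 8.2833 tcp [487.8 148.4 119.5] fence [-150.9 -165.2] yaw 1.435 F [ 0.  -0.4  0.2]
((598.0775146484375, 223.66896057128906), (98.51206970214844, 106.45511627197266), 82.23210906982422) [-52.16088276 -75.31295381]
```

Emit:
carry_out(
  plan=[
    [[0,24,0,0,0,0,60],[0,24,0,0,0,0,60],[0,24,0,0,0,0,60],[0,24,0,0,0,0,60],[0,0,25,0,0,0,60],[0,0,25,0,0,0,60],[0,0,25,0,0,0,60],[0,0,25,0,0,0,60],[4,0,0,0,0,0,60],[5,0,0,0,0,0,60],[5,0,0,0,0,0,60],[4,0,0,0,0,0,60],[4,0,0,0,0,0,60],[4,0,0,0,0,0,60],[4,0,0,0,0,0,60],[4,0,0,0,0,0,60],[4,0,0,0,0,0,60],[4,0,0,0,0,0,60],[3,0,0,0,0,0,60],[0,0,0,0,0,0,60]],
  ],
)

```text
time_s: 10.0
ee_pos: [0.5885, 0.1787, 0.019]
eef_rot: [-3.141, 0.002, 1.429]
force: [-4.3, -7.6, 4.9]
grip_width: 0.0601
grip_force: 4.0
```

Emit:
carry_out(
  plan=[
    [[2,0,0,0,0,0,60],[2,0,0,0,0,0,60],[2,0,0,0,0,0,60],[2,0,0,0,0,0,60],[0,0,0,0,0,0,60]],
  ],
)

```text
time_s: 10.42
ee_pos: [0.5896, 0.1863, 0.019]
eef_rot: [-3.141, 0.002, 1.429]
force: [-4.7, -10.5, 7.9]
grip_width: 0.0598
grip_force: 5.4
```

```bash
python3 -c "
from h import *
state()"
```

```text
t 10.4167 tcp [589.6 186.3  19. ] fence [ -55.4 -113.5] yaw 1.429 F [ -4.7 -10.5   7.9]
```

Emit:
carry_out(
  plan=[
    [[2,0,0,0,0,0,60],[2,0,0,0,0,0,60],[1,0,0,0,0,0,60],[1,0,0,0,0,0,60],[0,0,0,0,0,0,60]],
  ],
)

```text
time_s: 10.83
ee_pos: [0.5904, 0.1919, 0.019]
eef_rot: [-3.141, 0.003, 1.429]
force: [-5.2, -13.1, 8.1]
grip_width: 0.0595
grip_force: 6.7
```

Emit:
carry_out(
  plan=[
    [[1,0,0,0,0,0,60],[1,0,0,0,0,0,60],[0,0,0,0,0,0,60]],
  ],
)

```text
time_s: 11.08
ee_pos: [0.5905, 0.192, 0.019]
eef_rot: [-3.14, 0.006, 1.429]
force: [-8.4, -26.9, 12.0]
grip_width: 0.06
grip_force: 13.9
```

Emit:
carry_out(
  plan=[
    [[1,0,0,0,0,0,60],[1,0,0,0,0,0,60],[0,0,0,0,0,0,60]],
  ],
)

```text
time_s: 11.33
ee_pos: [0.5905, 0.1919, 0.019]
eef_rot: [-3.139, 0.009, 1.428]
force: [-13.6, -41.3, 17.7]
grip_width: 0.0601
grip_force: 21.2
```

The base is flush in y too. I'll back off, rise and move aside so the base can be measured.

Emit:
carry_out(
  plan=[
    [[-8,0,0,0,0,0,60],[-16,0,0,0,0,0,60],[-10,0,-25,0,0,0,60],[-20,0,-28,0,0,0,60],[-20,0,-28,0,0,0,60],[-20,0,-28,0,0,0,80],[-20,0,-28,0,0,0,80],[-25,0,-28,0,0,0,80],[-25,0,-28,0,0,0,80],[-25,-15,0,0,0,0,80],[-25,-15,0,0,0,0,80],[-25,-15,0,0,0,0,80],[-25,-15,0,0,0,0,80],[-25,-15,0,0,0,0,80],[-25,-15,0,0,0,0,80],[0,0,0,0,0,0,80]],
  ],
)

```text
time_s: 12.67
ee_pos: [0.4554, -0.1037, 0.2117]
eef_rot: [3.141, 0.001, 1.427]
force: [0.2, -0.1, 0.1]
grip_width: 0.0799
grip_force: 0.0
```

```bash
cat > m2.py <<'E'
from h import *
state()
c=snap('top','top3')
q=grinder(c,(180,150,290,280)); r=rect(cast(c,q,.06)); print(r,fen(np.array(r[0])))
# fence inner faces and base edges, refined side by side
p=c['pixels']; cr=cv2.resize(p[155:255,180:280],(500,500),interpolation=cv2.INTER_CUBIC)
cv2.imwrite('pics/v3.png',cr[:,:,::-1])
# dark cross
g=cv2.cvtColor(p,cv2.COLOR_RGB2GRAY); k=cv2.convexHull(q); m=np.zeros_like(g); cv2.fillConvexPoly(m,k,1); m=cv2.erode(m,np.ones((9,9)))
ys,xs=np.nonzero((g<90)&(m>0)); P=cast(c,np.c_[xs,ys],.054)[:,:2]*1000; ctr=P.mean(0)
d=P-ctr; a=np.arctan2(d[:,1],d[:,0]); rr=np.hypot(*d.T); z=(rr**4*np.exp(4j*a)).sum()
print('cross',ctr,fen(ctr),len(P),'yaw mod90',np.angle(z)/4)
w=snap('wrist','w3'); print(w['origin'])
cv2.imwrite('pics/w3.png',w['pixels'][:,:,::-1])
E
python3 m2.py
```

```text
t 12.6667 tcp [ 455.4 -103.7  211.7] fence [-148.  -419.3] yaw 1.427 F [ 0.2 -0.1  0.1]
((600.9376220703125, 249.87942504882812), (98.90973663330078, 108.42220306396484), 81.78282165527344) [-52.97177295 -48.95917591]
cross [601.47342399 250.24026013] [-52.49132438 -48.52736446] 83 yaw mod90 -0.6616283944959832
[ 0.46679022 -0.03417276  0.39193354]
```

View pics/v3.png

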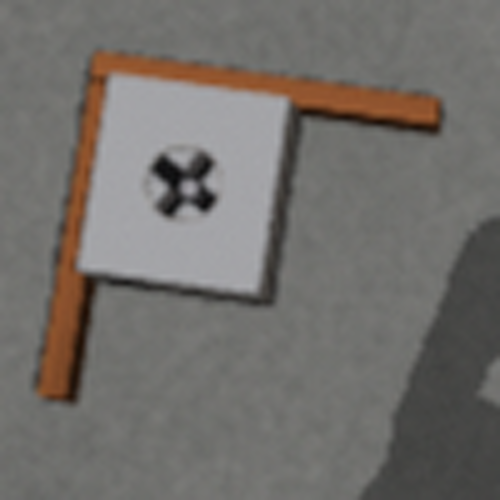

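View pics/w3.png

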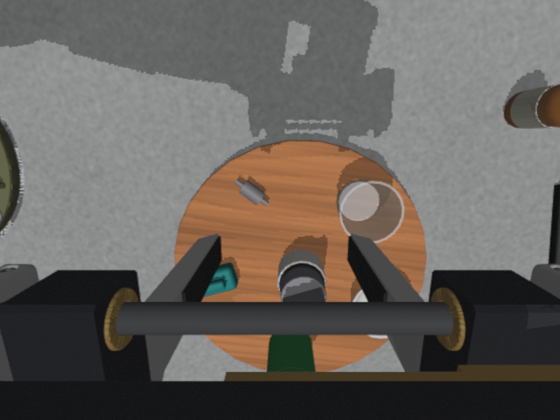

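The base sits flush in the corner, at fence (-53,-49), with the cross near crop pixel (185,183). The wrist view shows the head at (302,275), partly behind the gripper's rod. I'll go above the head for a closer look.

Emit:
carry_out(
  plan=[
    [[-25,5,0,0,0,0,80],[-25,5,0,0,0,0,80],[-25,5,0,0,0,0,80],[-23,4,0,0,0,0,80],[0,0,0,0,0,0,80],[0,0,0,0,0,0,80]],
  ],
)

```text
time_s: 13.27
ee_pos: [0.4631, -0.2007, 0.211]
eef_rot: [-3.141, -0.0, 1.429]
force: [0.4, 1.2, 0.1]
grip_width: 0.0799
grip_force: 0.0
```

```bash
python3 - <<'E'
from h import *
state()
w=snap('wrist','w4'); o=telemetry.get_obs()
print(proj(w,[o['ee_pos'],[.4603,-.2042,.134],[.4603,-.2042,.1],[.4603,-.2042,.068]]))
cv2.imwrite('pics/w4.png',cv2.resize(w['pixels'][60:340,130:450],(640,560),interpolation=cv2.INTER_CUBIC)[:,:,::-1])
E
```

```text
t 13.2667 tcp [ 463.1 -200.7  211. ] fence [-126.8 -514.3] yaw 1.429 F [0.4 1.2 0.1]
[[283.08943016 245.01010742]
 [280.93523013 218.79576022]
 [281.27181626 209.50433197]
 [281.52734351 202.45052627]]
```

View pics/w4.png

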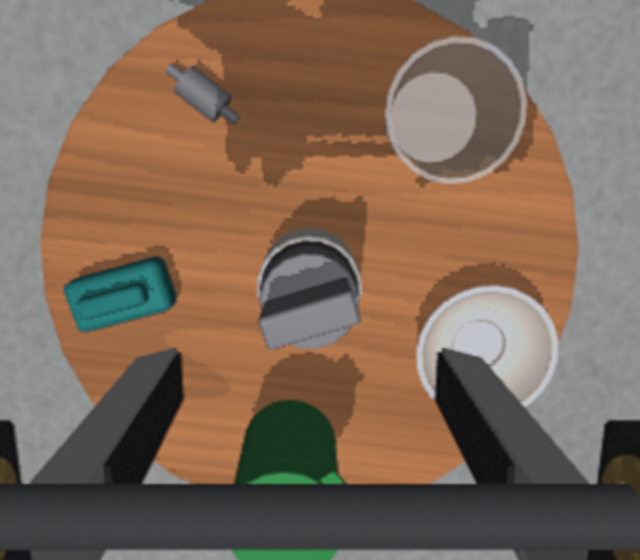

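The wrist view shows the bar's top face with crop corners about (260,320), (351,288), (358,320), (270,348). The tub is just below it, and the dish, cup, valve and magnet are all clear of it.

```bash
python3 - <<'E'
from h import *
w=load('w4'); C=np.array([[260,320],[351,288],[358,320],[270,348]])/2+[130,60]
P=cast(w,C,.134)[:,:2]*1000; print(P.round(1),P.mean(0)); v=(P[1]-P[0]+P[2]-P[3])/2; print('len',np.hypot(*v),'yaw',np.arctan2(v[1],v[0]))
u=(P[3]-P[0]+P[2]-P[1])/2; print('thick',np.hypot(*u),np.arctan2(u[1],u[0]))
t=load('top0'); print('tub',cast(t,[428,252],.124),'dish',cast(t,[404,208],.05)); state()
# tub rim via wrist? skip
g=np.array([463.1,-200.7]); yaw=1.429; d=P.mean(0)-g; print('tool dx,dy',d@[np.cos(yaw),np.sin(yaw)],d@[np.sin(yaw),-np.cos(yaw)],telemetry.get_obs()['qpos'])
E
```

```text
[[ 441.7 -202.7]
 [ 483.6 -193.9]
 [ 484.8 -208.8]
 [ 444.1 -216.2]] [ 463.54734673 -205.40855393]
len 42.07781179103254 yaw 0.1929764077814365
thick 14.35140956971339 -1.444756089598853
tub [[ 0.43281202 -0.30505011  0.124     ]] dish [[ 0.5548794 -0.2626932  0.05     ]]
t 13.3167 tcp [ 463.1 -200.   211.2] fence [-127.  -513.6] yaw 1.429 F [ 0.8  0.7 -0.3]
tool dx,dy -4.598077855265757 1.1082776062117659 [-4.80487731e-01  1.93750919e-01  1.63967358e+00  2.83300184e-04
  1.30867657e+00 -3.39121954e-01]
```

Emit:
carry_out(
  plan=[
    [[0,0,0,0,0,0.1145,56],[0,0,0,0,0,0.1145,56],[0,0,0,0,0,0.1145,56],[0,0,0,0,0,0.1145,56],[0,0,0,0,0,0.1145,56],[0,0,0,0,0,0.1145,56],[0,0,0,0,0,0.1145,56],[0,0,0,0,0,0.1145,56],[0,0,0,0,0,0.1145,56],[0,0,0,0,0,0.1145,56],[0,0,0,0,0,0.1145,56],[0,5,0,0,0,0,56],[0,0,15,0,0,0,56],[0,0,15,0,0,0,56],[0,0,15,0,0,0,56],[0,0,0,0,0,0,56]],
  ],
)

```text
time_s: 14.65
ee_pos: [0.4628, -0.2045, 0.164]
eef_rot: [-3.139, 0.003, 0.175]
force: [-0.6, 0.7, -0.1]
grip_width: 0.0559
grip_force: 0.0
```

```bash
python3 - <<'E'
from h import *
state()
w=snap('wrist','w5'); o=telemetry.get_obs()
print(proj(w,[o['ee_pos'],[.463,-.205,.134]]))
cv2.imwrite('pics/w5.png',w['pixels'][100:420,100:460,::-1])
E
```

```text
t 14.65 tcp [ 462.8 -204.5  164. ] fence [-126.6 -518.1] yaw 0.175 F [-0.6  0.7 -0.1]
[[283.14950192 247.92514811]
 [283.49685311 232.47618334]]
```

View pics/w5.png

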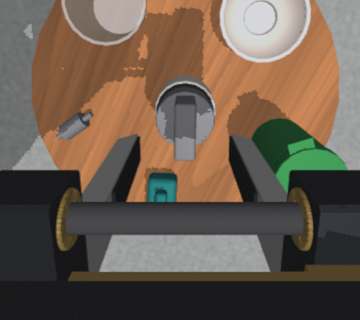

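The bar is centred between the fingers at (284,230) full-frame and aligned with them. I'll descend and grip.

Emit:
carry_out(
  plan=[
    [[0,0,16,0,0,0,56],[0,0,16,0,0,0,56],[0,0,16,0,0,0,56],[0,0,12,0,0,0,56],[0,0,5,0,0,0,56],[0,0,0,0,0,0,56],[0,0,0,0,0,0,5],[0,0,0,0,0,0,5],[0,0,0,0,0,0,5],[0,0,0,0,0,0,5],[0,0,0,0,0,0,5],[0,0,0,0,0,0,5],[0,0,0,0,0,0,5],[0,0,0,0,0,0,5],[0,0,0,0,0,0,5],[0,0,0,0,0,0,5]],
  ],
  squeeze=40,
)

```text
time_s: 16.03
ee_pos: [0.4636, -0.2055, 0.1015]
eef_rot: [-3.142, -0.0, 0.17]
force: [-0.7, 1.2, 1.5]
grip_width: 0.0157
grip_force: 40.0
```

Emit:
carry_out(
  plan=[
    [[0,0,-8,0,0,0,5],[0,0,-14,0,0,0,5],[0,0,-18,0,0,0,5],[0,0,-20,0,0,0,5],[0,0,-20,0,0,0,5],[0,0,-10,0,0,0,5],[0,0,0,0,0,0,5]],
  ],
)

```text
time_s: 16.62
ee_pos: [0.4642, -0.206, 0.1936]
eef_rot: [3.139, -0.003, 0.17]
force: [0.6, -1.0, -1.2]
grip_width: 0.0158
grip_force: 40.0
```

Emit:
carry_out(
  plan=[
    [[10,-24,0,0,0,0,5],[10,-25,0,0,0,0,5],[10,-25,0,0,0,0,5],[10,-25,0,0,0,0,5],[10,-25,0,0,0,0,5],[10,-25,0,0,0,0,5],[10,-25,0,0,0,0,5],[10,-25,0,0,0,0,5],[10,-25,0,0,0,0,5],[10,-25,0,0,0,0,5],[10,-25,0,0,0,0,5],[10,-25,0,0,0,0,5],[10,-25,0,0,0,0,5],[12,-25,0,0,0,0,5],[12,-23,0,0,0,0,5]],
  ],
)

```text
time_s: 17.87
ee_pos: [0.5522, 0.1885, 0.19]
eef_rot: [3.141, 0.002, 0.17]
force: [-0.1, -1.0, -1.9]
grip_width: 0.016
grip_force: 40.0
```

Emit:
carry_out(
  plan=[
    [[0,0,0,0,0,-0.1057,5],[0,0,0,0,0,-0.1057,5],[0,0,0,0,0,-0.1057,5],[0,0,0,0,0,-0.1057,5],[0,0,0,0,0,-0.1057,5],[0,0,0,0,0,-0.1057,5],[0,0,0,0,0,-0.1057,5],[0,0,0,0,0,0,5],[0,0,0,0,0,0,5]],
  ],
)

```text
time_s: 18.62
ee_pos: [0.5522, 0.187, 0.1904]
eef_rot: [-3.141, 0.001, 0.906]
force: [0.2, -0.8, -2.1]
grip_width: 0.0158
grip_force: 40.0
```

```bash
python3 - <<'E'
from h import *
state()
w=snap('wrist','w6'); o=telemetry.get_obs(); print(o['grip_width'],o['grip_force'])
cv2.imwrite('pics/w6.png',cv2.resize(w['pixels'][40:320,100:480],None,fx=2,fy=2,interpolation=cv2.INTER_CUBIC)[:,:,::-1])
print(proj(w,[[.6009,.2499,.06],[.6009,.2499,.054],o['ee_pos']]))
E
```

```text
t 18.6167 tcp [552.2 187.  190.4] fence [ -92.5 -118. ] yaw 0.906 F [ 0.2 -0.8 -2.1]
0.01557692458286038 39.996739625930786
[[282.71144889 123.46623873]
 [282.73619753 123.66643909]
 [282.74091143 246.49753266]]
```

View pics/w6.png

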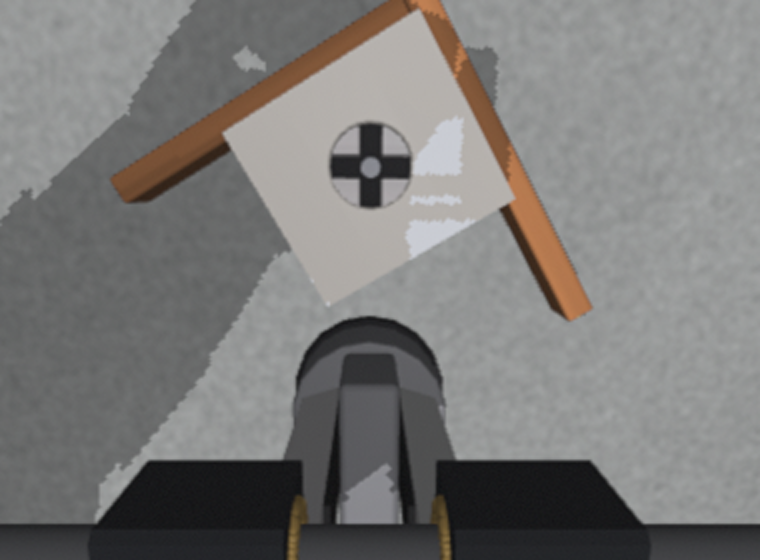

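The wrist view shows the cross slot at crop (370,166), its arms nearly along the tool axes, and the head's shoulder front edge at crop row about 317. I'll compute the exact offsets.

```bash
python3 - <<'E'
from h import *
w=load('w6'); p=w['pixels']; g=cv2.cvtColor(p,cv2.COLOR_RGB2GRAY)
tcp=np.array([552.2,187.0]); yaw=.906; X=np.array([np.cos(yaw),np.sin(yaw)]); Y=np.array([np.sin(yaw),-np.cos(yaw)])
tl=lambda P:np.stack([(P[...,:2]-tcp)@X,(P[...,:2]-tcp)@Y],-1)
# dark cross
m=(g<75).astype(np.uint8); m[:95]=0;m[150:]=0;m[:,:258]=0;m[:,312:]=0
n,l,s,c=cv2.connectedComponentsWithStats(m); i=1+s[1:,4].argmax(); print('comp',s[i])
ys,xs=np.nonzero(l==i); x0,y0,ww,hh=s[i][:4]
bb=np.array([[x0-.5,y0+hh/2-.5],[x0+ww-.5,y0+hh/2-.5],[x0+ww/2-.5,y0-.5],[x0+ww/2-.5,y0+hh-.5]])
P=tl(cast(w,bb,.054)*1000); print('cross ends tool',P.round(1).tolist(),'ctr x',P[2:,0].mean(),'y',P[:2,1].mean())
Q=tl(cast(w,np.c_[xs,ys],.054)*1000); c0=Q.mean(0); d=Q-c0; a=np.arctan2(d[:,1],d[:,0]); r=np.hypot(*d.T)
k=r>8; print('mean',c0,'ang(tool,about +z tool)',np.angle((r[k]**2*np.exp(4j*a[k])).sum())/4)
# pin
# base top rect
hsv=cv2.cvtColor(p,cv2.COLOR_RGB2HSV)
# head front row and lateral edges
col=g[185:215,280:290].mean(1); print('rows',np.round(col).tolist())
for row in(215,225,232): 
    L=g[row,235:335].astype(int); print(row,L[:30].tolist(),L[-30:].tolist())
E
```

```text
comp [265 102  40  42 660]
cross ends tool [[80.7, -18.9], [80.7, 21.5], [100.8, 1.3], [59.9, 1.3]] ctr x 80.35121760267054 y 1.3101582051915912
mean [80.89857248  1.60109488] ang(tool,about +z tool) 0.010199721634401356
rows [152.0, 151.0, 150.0, 150.0, 151.0, 154.0, 155.0, 155.0, 153.0, 152.0, 152.0, 152.0, 138.0, 73.0, 29.0, 31.0, 32.0, 37.0, 46.0, 50.0, 50.0, 50.0, 51.0, 51.0, 51.0, 54.0, 72.0, 94.0, 98.0, 97.0]
215 [154, 152, 152, 150, 148, 147, 146, 145, 147, 148, 146, 144, 144, 146, 150, 151, 149, 122, 61, 29, 28, 31, 39, 46, 49, 48, 47, 49, 47, 50] [51, 51, 52, 52, 51, 48, 43, 33, 30, 34, 61, 112, 146, 147, 149, 151, 155, 155, 156, 155, 154, 154, 152, 150, 148, 148, 148, 149, 151, 153]
225 [156, 154, 152, 149, 148, 148, 150, 151, 152, 152, 151, 153, 152, 130, 61, 28, 34, 44, 52, 66, 82, 91, 93, 94, 93, 93, 93, 93, 94, 94] [95, 94, 95, 95, 95, 96, 96, 96, 89, 73, 55, 50, 48, 47, 71, 121, 152, 154, 152, 151, 151, 153, 156, 155, 154, 152, 152, 153, 154, 154]
232 [152, 149, 147, 144, 143, 144, 146, 150, 151, 152, 153, 152, 127, 59, 51, 77, 90, 92, 92, 92, 93, 93, 92, 92, 93, 92, 92, 94, 93, 93] [94, 94, 94, 94, 94, 94, 94, 94, 95, 95, 94, 96, 94, 85, 63, 70, 118, 150, 150, 149, 149, 151, 152, 151, 149, 150, 151, 151, 149, 147]
```

```bash
python3 - <<'E'
from h import *
w=load('w6')
tcp=np.array([552.2,187.0]); yaw=.906; X=np.array([np.cos(yaw),np.sin(yaw)]); Y=np.array([np.sin(yaw),-np.cos(yaw)])
for z in(.157,.163):
    P=cast(w,[[284.1,197.6],[284.1,225],[284.1,246.5]],z)[:,:2]*1000-tcp; print(z,(P@X).round(1),(P@Y).round(1))
print(w['intrinsics'])
E
```

```text
0.157 [ 24.8   4.  -12.9] [0.9 0.9 0.9]
0.163 [ 26.    5.9 -10.6] [0.9 0.9 0.9]
[[300.938093     0.         284.14080258]
 [  0.         300.938093   209.24819092]
 [  0.           0.           1.        ]]
```

Emit:
carry_out(
  plan=[
    [[12,0,0,0,0,0.01,5],[22,0.5,0,0,0,0,5],[22,0,0,0,0,0,5],[18,0,0,0,0,0,5],[8.8,0,0,0,0,0,5],[0,0,18,0,0,0,5],[0,0,18,0,0,0,5],[0,0,14,0,0,0,5],[0,0,8,0,0,0,5],[0,0,4,0,0,0,5],[0,0,0,0,0,0,5],[0,0,0,0,0,0,5]],
  ],
)

```text
time_s: 19.67
ee_pos: [0.6046, 0.2518, 0.1301]
eef_rot: [3.141, -0.001, 0.899]
force: [1.6, -0.5, -1.8]
grip_width: 0.0158
grip_force: 40.0
```

```bash
python3 -c "
from h import *
state(); t=np.array([552.2,187.0])+82.8*np.array([np.cos(.906),np.sin(.906)])+.5*np.array([np.sin(.906),-np.cos(.906)]); print('target',t)"
```

```text
t 19.6667 tcp [604.6 251.8 130.1] fence [-49.6 -46.6] yaw 0.899 F [ 1.6 -0.5 -1.8]
target [603.67274568 251.85866521]
```

Emit:
carry_out(
  plan=[
    [[0,0,3,0,0,0,5],[0,0,3,0,0,0,5],[0,0,2,0,0,0,5],[0,0,2,0,0,0,5],[0,0,0,0,0,0,5]],
  ],
)

```text
time_s: 20.08
ee_pos: [0.6041, 0.2516, 0.119]
eef_rot: [-3.141, 0.001, 0.9]
force: [0.6, 0.0, -1.6]
grip_width: 0.0157
grip_force: 40.0
```

Emit:
carry_out(
  plan=[
    [[0,0,2,0,0,0,5],[0,0,2,0,0,0,5],[0,0,0,0,0,0,5]],
  ],
)

```text
time_s: 20.33
ee_pos: [0.6041, 0.2517, 0.115]
eef_rot: [-3.141, 0.0, 0.9]
force: [0.4, 0.7, -0.9]
grip_width: 0.0156
grip_force: 40.0
```

Emit:
carry_out(
  plan=[
    [[0,0,2,0,0,0,5],[0,0,2,0,0,0,5],[0,0,0,0,0,0,5]],
  ],
)

```text
time_s: 20.58
ee_pos: [0.6041, 0.2516, 0.1109]
eef_rot: [-3.141, 0.001, 0.9]
force: [0.3, 0.0, -1.6]
grip_width: 0.0157
grip_force: 40.0
```

The stem is in the slot with no contact force. I'll keep going down.

Emit:
carry_out(
  plan=[
    [[0,0,2,0,0,0,5],[0,0,2,0,0,0,5],[0,0,2,0,0,0,5],[0,0,2,0,0,0,5],[0,0,2,0,0,0,5],[0,0,0,0,0,0,5]],
  ],
)

```text
time_s: 21.08
ee_pos: [0.6043, 0.2517, 0.1013]
eef_rot: [3.142, -0.0, 0.9]
force: [-1.4, 0.8, 2.0]
grip_width: 0.0157
grip_force: 40.0
```

Emit:
carry_out(
  plan=[
    [[0,0,2,0,0,0,5],[0,0,2,0,0,0,5],[0,0,1,0,0,0,5],[0,0,1,0,0,0,5],[0,0,0,0,0,0,5]],
  ],
)

```text
time_s: 21.5
ee_pos: [0.6044, 0.2517, 0.0954]
eef_rot: [3.141, -0.0, 0.9]
force: [0.1, -0.6, 4.1]
grip_width: 0.0158
grip_force: 40.0
```

Emit:
carry_out(
  plan=[
    [[0,0,1,0,0,0,5],[0,0,1,0,0,0,5],[0,0,0,0,0,0,5]],
  ],
)

```text
time_s: 21.75
ee_pos: [0.6044, 0.2518, 0.0936]
eef_rot: [3.141, -0.0, 0.9]
force: [-0.8, 0.1, 4.2]
grip_width: 0.0156
grip_force: 40.0
```

Emit:
carry_out(
  plan=[
    [[0,0,1,0,0,0,5],[0,0,0,0,0,0,5]],
  ],
)

```text
time_s: 21.92
ee_pos: [0.6045, 0.2518, 0.0936]
eef_rot: [3.141, -0.001, 0.9]
force: [-4.0, -1.6, 12.6]
grip_width: 0.0157
grip_force: 40.0
```

Emit:
carry_out(
  plan=[
    [[0,0,1,0,0,0,5],[0,0,0,0,0,0,5]],
  ],
)

```text
time_s: 22.08
ee_pos: [0.6045, 0.2518, 0.0935]
eef_rot: [3.141, -0.001, 0.9]
force: [-9.1, -3.4, 20.0]
grip_width: 0.0157
grip_force: 40.0
```

It is seated: TCP z stopped at 93.5 mm with 20 N, pressing lightly towards the corner. One last look before handing in.

```bash
python3 - <<'E'
from h import *
c=snap('scene','s9'); state()
cv2.imwrite('pics/s9.png',cv2.resize(c['pixels'][200:360,240:420],(720,640),interpolation=cv2.INTER_CUBIC)[:600,:,::-1])
E
```

```text
t 22.1333 tcp [604.5 251.8  93.6] fence [-49.7 -46.6] yaw 0.9 F [-9.1 -3.8 20.8]
```

View pics/s9.png

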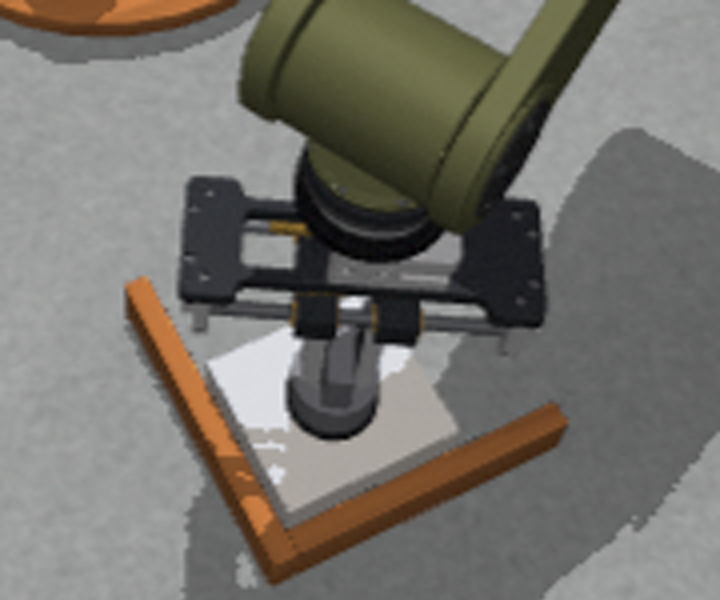

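The picture shows the base tight against both strips (corner at crop 287,520) and the head's shoulder flat on the base. Handing in.

```bash
python3 -c "
from h import *
print(ctrl.hand_in()); state()"
```

```text
the job is handed in; nothing more can be done
None
the job is handed in; nothing more can be done
```

The job is handed in at about 22 s of robot time: the grinder base is flush in the fence corner and the head is seated fully home, still gripped at 40 N and pressed down with about 20 N; the judge's result was not shown.

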